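Draw a power supply out from under the intake guard

ROBOT

A 7-joint arm with a two-finger parallel gripper is mounted at the origin on a cart in front of the work surface, level with it; the furniture and walls round the work are solid. World frame = base frame: x ahead of the robot, y to its left, z up, the work surface at z = 0. Lengths are in mm, angles in rad, forces in N, time in s.
With the tool pointing down it reaches from about 400 to 875 mm from the base axis. Payload 4.4 kg.
Tool frame: the origin (TCP) lies on the centre line of the jaws, within the pads' length; the fingertips stand 11 mm ahead of it and the grasp point (between the pads) lies 8 mm behind it; z points along the fingers, y is the line along which they close (so a half turn about z gives the same grasp; the last joint's range is limited). The gripper opens to 85 mm and grips with 20 to 120 N. Pads are 22 mm wide; open, the fingers measure 114 mm over their backs; the gripper's body (76 mm by 85 mm) begins 54 mm behind the grasp point. The pads swing forward as they close: fully open they stand 13 mm farther back than shut.
Start: joints at [1.146, 0.628, 0.038, 1.517, -0.027, 0.996, -0.02], TCP at [228.276, -608.611, 242.313] pointing down, gripper open.
Joint ranges: [-3.06, 3.06], [-0.37, 2.12], [-1.25, 1.32], [0.18, 2.47], [-1.1, 4.24], [0.23, 1.98], [-2.94, 2.94]. Speed limits (rad/s): [2.57, 2.57, 3.14, 3.14, 3.14, 3.14, 3.14].

INTERFACE

Orientations are given as a unit quaternion [w, x, y, z].
In Python, from plant import robot gives the robot as it stands.
- The arm moves only by the tool apply_moves, never from a script. Its argument "moves" is a list that holds one entry, the list of rows, each a list of 7 numbers: the shift along the world's x, y, z each as a share of 25 cm, from -1 to 1, then the turn, a rotation vector about the world's x, y, z each as a share of 1.5 rad, from -1 to 1, then the closure, from -1 (fully open) to 1 (shut), so that 0 is half open. A call has exactly 10 rows; each row is the pose to reach, as a shift and turn from the pose commanded when the call began; what a row does not reach only later rows make up. A row lasts 1/12 s, in which the tool goes at most 41.7 mm and 7.16 degrees, less where a joint would pass 70% of its speed; a pose out of reach is approached as far as the arm can. A call with a number of a shift or a turn outside -1 to 1 is refused whole. A call with a gripper value outside its range is refused whole. The fingers move at their own pace and stop on an object; "squeeze" is the grip in N (left out, the last holds). Time passes only in rows, so rows that repeat a pose let the fingers close, or fill a call up. It gives the time, the measured TCP pose, the force, the opening and the grip force at its end, in the units of the state.
- robot.get_obs(): the state, without advancing time (a new reading comes with each control period).
- robot.capture(name): name is "side" or "top" or "wrist"; returns the picture (420x560x3 uint8, red, green, blue); there is no depth.
- robot.get_calibration(name): a dict with "fx", "fy", "cx", "cy" (pixels), "R" (3x3) and "t" (3): a world point X has camera coordinates R X + t. Camera axes: x right, y down, z forward; pixel columns grow to the right and rows downward; lengths in mm; the calibration is good to about 2 mm. A picture is of the moment at which its call begins: read the wrist's pose just before it. get_calibration takes no time and is no camera call; for the wrist camera it gives the pose at the moment of the call.
- robot.finish_job(): hands the job in; it is judged then, once.
Trained networks look in the newest picture that a camera, given by its name, has taken for a name from the list of things; names that differ only in an ending like _2 or _b are one class to them, and where a whole thing is asked for, a point or a joint stands for the part that bears it (a point fixed in the world has none). Each returns a list of dicts, best first, with "score" (0 to 1); they miss things now and then, are a little off and sometimes report something else, mostly with a low value. They report only what shows in the picture. A call takes as long as a camera call.
- robot.search_frame(camera, label): "extent" ([centre column, centre row, width, height] in pixels, round what is visible of it).
- robot.pinpoint(camera, label): "at" ([column, row] in pixels: a listed point, or the origin of a listed thing).
The state is a dict: "time": time; "qpos": joint angles; "dq": joint speeds; "effort": joint torques, N m; "ee_pos": TCP position; "tcp_rot": TCP orientation; "wrist_force": force on the tool from outside, world axes, zero at the start; "ft_torque": the same for the moment, N m; "opening": finger opening in mm; "grasp_force": force on a finger pad.
Only numpy, scipy, OpenCV 4.12 (cv2) and the standard library are available. Lean on these libraries where they do the work, as an engineer would, in place of code of your own. Each camera call takes 0.05 s, during which the arm holds its last target. There are 200 camera calls.

TASK

The black power supply has slid under the fixed bar guard of the extraction intake, where the gripper must not go. Take the hooked draw rod by its handle, lower its blade behind the power supply and draw it out until all of it lies in front of the guard, still flat on the worktop, never touching it with the gripper. Then stand the rod back upright where you took it from, let go, and leave everything else where it is.

Things in the scene. Friction and masses are not known exactly. Their poses are not given: they have to be found in the camera images.
- guard: Fixed guard of steel bars before a white slotted intake box. Origin: on the worktop, middle of its open front; x points into the guard, y to its left. Corner posts at y -150 and 150 mm (12 mm thick, 32 mm foot discs); side rails; bars over the top every 37 mm, their undersides 141 mm up. The 165 mm high intake box closes the back at x = 230 mm. The front is open below the top bar.
- power_brick: Black box-shaped power supply, no cord, 52 (its x) by 118 (its y) by 33 mm high, about 0.3 kg, loose on the worktop. Origin: middle of its underside. At the start it is under the guard, its x pointing into the guard within 0.3 rad, its origin 60 to 85 mm behind the guard's front and up to 45 mm to either side of the middle.
- hook_grip (a point): Middle of the upright black handle of the loose hooked draw rod (0.3 kg), 75 mm above its underside; x along the rod to the blade, y across the handle, z up. Handle 26 mm wide (y), 75 mm long, from 67 mm below to 25 mm above this point, on a foot plate 70 x 60 x 8 mm. The 8 mm rod runs along x, 15 mm below this point. The tool stands by itself on foot plate and blade.
- hook_blade (a point): Middle of the blade's lower edge on its inner (handle) side: 210 mm ahead of and 75 mm below the handle point, same axes. The blade at the rod's bent-down end is a steel plate 60 mm wide (y), 40 mm high, 5 mm thick, lower edge level with the foot's underside. Its top passes well under the guard's bars while the lower edge is over the power supply.
- petri_stack: Bystander: stack of two round, closed petri dishes, 82 mm across, 22 mm high, near the front edge to the left of the guard. Origin in the middle of its underside.
- tube_rack: Bystander: white tube rack, 78 x 146 x 50 mm, standing between the two instruments, beyond the hooked rod. Origin in the middle of its underside.
- timer: Bystander: white timer with a display, 47 x 68 x 66 mm, near the front edge to the right of the hooked rod. Origin in the middle of its underside.
- thermal_cycler: Fixed white instrument between the hooked rod and the guard, an obstacle to carry the rod over: about 410 mm deep, 260 mm wide and 205 mm high, its front about 190 mm nearer the robot than its origin, which lies on the worktop under its middle.

How it is judged (in metres and radians):
On the way, in this order (a step that is already met when the one before it is completed fails the run):
1. the blade of the hooked rod is lowered behind the power supply, which is still under the guard (x of hook_blade in the frame of power_brick between 0.02 and 0.12 m and y of hook_blade in the frame of power_brick between -0.08 and 0.08 m and height (world z) of hook_blade below 0.025 m and x of power_brick in the frame of guard above 0 m), for 0.1 s.
2. the power supply has been drawn out in front of the guard (x of power_brick in the frame of guard below -0.03 m), for 0.2 s.
At the end, for the whole second after the job is handed in: The power supply lies flat and still on the worktop in front of the guard, its middle 30 to 250 mm out from the guard's front; the hooked rod stands upright by itself on foot and blade, its handle within 60 mm of where it was taken (x of power_brick in the frame of guard between -0.25 and -0.03 m and height (world z) of power_brick between -0.005 and 0.006 m and angle between each of power_brick, hook_grip's own z axis and vertical below 0.08 rad and linear speed of power_brick below 0.02 m/s and distance of hook_grip from where it was at the start of the episode below 0.06 m and height (world z) of hook_blade below 0.006 m); the robot touches nothing.
It fails at once if the gripper touches the power supply (contact force between any of the fingers, the arm and power_brick above 1 N).
It fails at once if the gripper goes under the guard (x of the grasp point in the frame of guard between 0 and 0.23 m and y of the grasp point in the frame of guard between -0.15 and 0.15 m and height (world z) of the grasp point below 0.14 m).
It fails at once if the power supply is tipped over (angle between power_brick's own z axis and vertical above 0.6 rad).
It fails at once if a bystander is moved (distance of any of petri_stack, tube_rack, timer from where it was at the start of the episode above 0.03 m).
It also fails if it takes over 67 s, if anything falls off the work surface, if the arm or the gripper's body presses on something with over 40 N, if the wrist force passes 120 N, or if a joint passes its speed limit or range.

## Working session

There is one attempt and no reset: what is moved stays moved. The work goes in short steps, Python scripts to look and compute and a tool call to move; the robot and the scene stay as the last step left them, time stands still between calls to the robot, and variables do not carry over. Pictures are saved under pics/ and viewed, at most 13 in all, crops included, and the job is handed in when it is done.

Besides the shell and the picture viewer there is one more tool, called after ">>>" by a JSON object that holds its "method" and its "body". apply_moves: Moves the arm, as the interface text tells. Shift numbers are shares of 25 cm and turn numbers shares of 1.5 rad, none past 1 either way. Its arguments: {"type":"object","properties":{"moves":{"type":"array","items":{"type":"array","items":{"type":"array","items":{"type":"number","minimum":-1,"maximum":1}}}},"squeeze":{"type":"number"}},"required":["moves"]}

```bash
mkdir -p pics; cat > h.py <<'E'
import numpy as np, cv2
from plant import robot
def ray(cam,px,z):
    c=robot.get_calibration(cam); R=np.array(c["R"]);t=np.array(c["t"])
    d=R.T@np.array([(px[0]-c["cx"])/c["fx"],(px[1]-c["cy"])/c["fy"],1]); o=-R.T@t
    return o+d*(z-o[2])/d[2]
def proj(cam,X):
    c=robot.get_calibration(cam); p=np.array(c["R"])@np.array(X)+np.array(c["t"])
    return np.array([c["fx"]*p[0]/p[2]+c["cx"],c["fy"]*p[1]/p[2]+c["cy"]])
E
python3 - <<'E'
from h import *
print(robot.get_obs())
for c in ("side","top"):
    cv2.imwrite(f"pics/{c}0.png",robot.capture(c)[:,:,::-1])
    for n,z in dict(guard=0,power_brick=0,hook_grip=75,hook_blade=0,petri_stack=0,tube_rack=0,timer=0,thermal_cycler=0).items():
        print(c,n,[(round(d["score"],2),np.round(d["at"]),np.round(ray(c,d["at"],z))) for d in robot.pinpoint(c,n)[:2]])
E
```

```text
{'time': 0.0, 'qpos': array([ 1.14617853,  0.62935277,  0.03843153,  1.51836085, -0.02697641,
        0.99629038, -0.019956  ]), 'dq': array([-0.00064423,  0.00078526, -0.00118599, -0.00105297, -0.00194325,
        0.00136337, -0.00121248]), 'effort': array([ 2.68893217e-05, -5.63404763e+01,  1.22627869e+00, -1.93443686e+01,
        1.09688222e-02,  1.05212827e-02, -2.27467905e-05]), 'ee_pos': array([ 228.07564957, -608.03275399,  241.38686064]), 'tcp_rot': array([-9.27935667e-04,  9.83943066e-01,  1.78480099e-01, -1.88010796e-04]), 'wrist_force': array([-0.01980281, -0.04120014, -0.47323407]), 'ft_torque': array([-0.02228837, -0.01881561, -0.05377868]), 'grasp_force': 0.0, 'opening': 85.38004352597567}
side guard []
side power_brick [(0.87, array([189., 236.]), array([692., 439.,   0.])), (0.51, array([330., 155.]), array([ 798., -219.,    0.]))]
side hook_grip [(0.87, array([367., 208.]), array([ 466., -167.,   75.]))]
side hook_blade [(0.97, array([343., 178.]), array([ 671., -202.,    0.]))]
side petri_stack [(0.6, array([161., 321.]), array([434., 622.,   0.]))]
side tube_rack [(0.75, array([331., 158.]), array([ 782., -214.,    0.]))]
side timer [(0.56, array([420., 205.]), array([ 422., -394.,   -0.]))]
side thermal_cycler []
top guard [(0.8, array([196., 204.]), array([611., 441.,   0.]))]
top power_brick [(0.86, array([198., 186.]), array([682., 439.,   0.]))]
top hook_grip [(0.89, array([358., 238.]), array([ 464., -174.,   75.]))]
top hook_blade [(0.85, array([357., 189.]), array([ 670., -195.,    0.])), (0.38, array([197., 206.]), array([600., 436.,   0.]))]
top petri_stack [(0.82, array([143., 251.]), array([427., 637.,   0.])), (0.52, array([410., 251.]), array([ 424., -386.,    0.]))]
top tube_rack [(0.88, array([359., 162.]), array([ 782., -207.,    0.]))]
top timer [(0.61, array([409., 250.]), array([ 428., -381.,    0.]))]
top thermal_cycler []
```

View pics/side0.png

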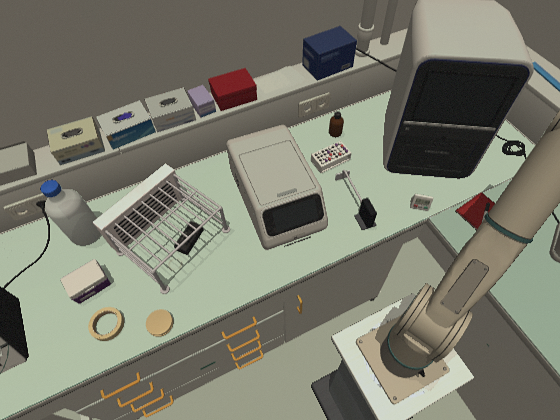

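View pics/top0.png

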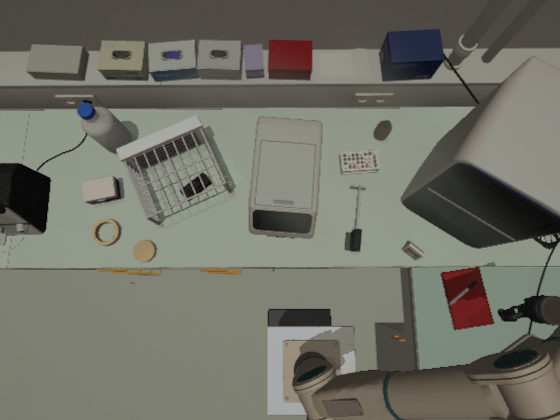

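The side and top pictures show the guard yawed left, with its top-view front posts near (155,220) and (230,187). The brick is under its right half at (198,186). The rod's handle is at (356,240) and its blade at (358,188), and the cycler spans columns 250-320. I'll zoom in on these.

```bash
python3 - <<'E'
from h import *
a=cv2.imread("pics/top0.png")[115:265,110:330]; b=cv2.imread("pics/side0.png")[160:300,90:240]
cv2.imwrite("pics/c1.png",cv2.resize(a,None,fx=3.6,fy=3.6,interpolation=cv2.INTER_CUBIC))
cv2.imwrite("pics/c2.png",cv2.resize(b,None,fx=4,fy=4,interpolation=cv2.INTER_CUBIC))
E
```

```text
(no output)
```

View pics/c1.png

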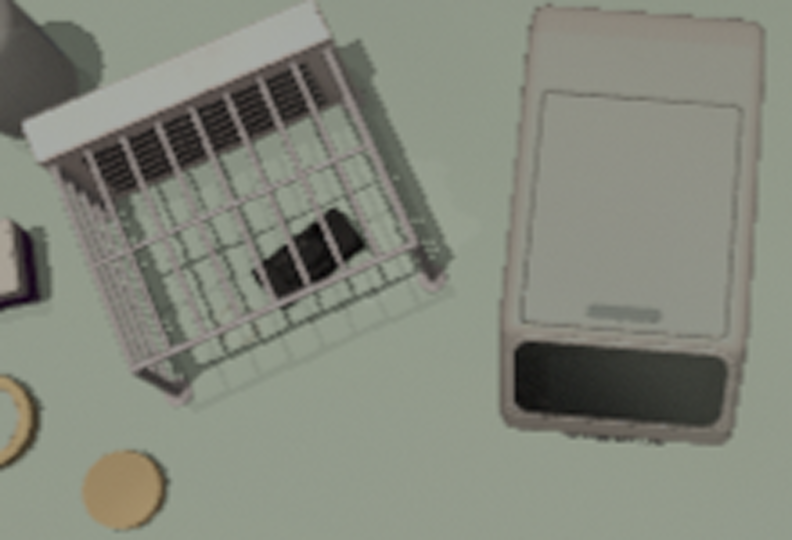

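View pics/c2.png

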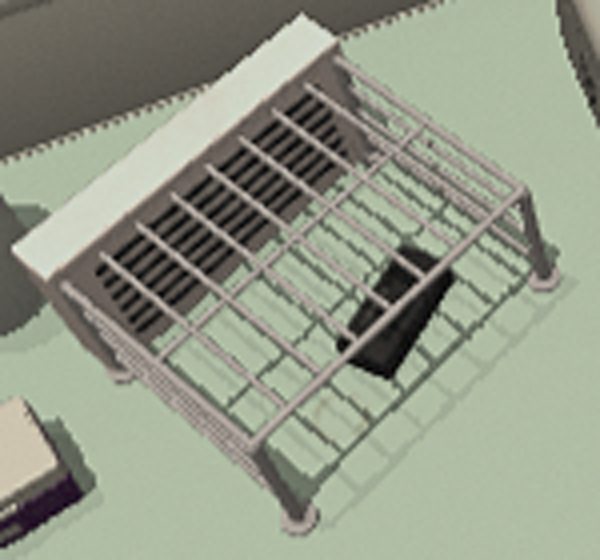

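The crops show the guard's front foot discs in c1 at (183,398) and (437,285), and in c2 at (300,518) and (544,279). The brick's long edge runs from (275,292) to (363,245) in c1. The cycler's front-left top corner is at about (503,425) in c1.

```bash
python3 - <<'E'
from h import *
T=lambda x,y:(110+x/3.6,115+y/3.6); S=lambda x,y:(90+x/4,160+y/4)
p=lambda c,px,z:np.round(ray(c,px,z)[:2])
L=(p("top",T(183,398),0)+p("side",S(300,518),0))/2; R=(p("top",T(437,285),0)+p("side",S(544,279),0))/2
print("feet",p("top",T(183,398),0),p("side",S(300,518),0),p("top",T(437,285),0),p("side",S(544,279),0))
y=(L-R);print("w",np.linalg.norm(y));y/=np.linalg.norm(y);x=np.array([y[1],-y[0]]);o=(L+R)/2
print("guard",o,np.arctan2(x[1],x[0]))
for c in("top","side"):
  for n in [d["at"] for d in robot.pinpoint(c,"power_brick")[:1]]:
    b=p(c,n,0);print("brick",b,"in guard",(b-o)@x,(b-o)@y)
for q in[(335,208),(363,245),(275,292),(262,265)]:
  b=p("top",T(*q),33);print("t",b,np.round([(b-o)@x,(b-o)@y]))
for q in[(410,243),(455,275),(338,340)]:
  b=p("side",S(*q),33);print("s",b,np.round([(b-o)@x,(b-o)@y]))
print("s base",p("side",S(388,378),0))
for q in[(503,425),(733,440),(530,10),(762,22)]: print("cyc",p("top",T(*q),205))
print(p("top",T(505,340),205))
E
```

```text
feet [525. 576.] [533. 580.] [650. 303.] [657. 308.]
w 299.5938917935411
guard [591.25 441.75] 0.428561192374173
brick [682. 439.] in guard 81.40019095184287 -40.213603581419
brick [692. 439.] in guard 90.49583700686284 -44.369229026740044
t [728. 413.] [112. -83.]
t [687. 381.] [ 62. -95.]
t [635. 474.] [53. 11.]
t [665. 489.] [87. 12.]
s [728. 406.] [110. -89.]
s [677. 382.] [ 53. -90.]
s [661. 497.] [86. 21.]
s base [625. 470.]
cyc [466. 213.]
cyc [452.   0.]
cyc [881. 191.]
cyc [867. -38.]
[547. 212.]
```

>>> {"method": "apply_moves", "body": {"moves": [[[0.08, 0.14, 0, 0, 0, -0.03, -1], [0.16, 0.28, 0, 0, 0, -0.06, -1], [0.23, 0.42, 0, 0, 0, -0.09, -1], [0.31, 0.56, 0, 0, 0, -0.12, -1], [0.39, 0.7, 0, 0, 0, -0.16, -1], [0.47, 0.84, 0, 0, 0, -0.19, -1], [0.53, 0.96, 0, 0, 0, -0.22, -1], [0.55, 1, 0, 0, 0, -0.25, -1], [0.55, 1, 0, 0, 0, -0.29, -1], [0.55, 1, 0, 0, 0, -0.327, -1]]]}}

```text
time: 1.83
ee_pos: [366.8, -357.3, 242.6]
tcp_rot: [-0.0, 0.998, -0.066, 0.0]
wrist_force: [0.1, 0.2, -0.1]
opening: 85.2
grasp_force: 0.0
```

>>> {"method": "apply_moves", "body": {"moves": [[[0.07, 0.12, 0, 0, 0, 0, -1], [0.14, 0.24, 0, 0, 0, 0, -1], [0.21, 0.38, 0, 0, 0, 0, -1], [0.28, 0.51, 0, 0, 0, 0, -1], [0.35, 0.65, 0, 0, 0, 0, -1], [0.39, 0.74, 0, 0, 0, 0, -1], [0.39, 0.74, 0, 0, 0, 0, -1], [0.39, 0.74, 0, 0, 0, 0, -1], [0.39, 0.74, 0, 0, 0, 0, -1], [0.39, 0.74, 0, 0, 0, 0, -1]]]}}

```text
time: 2.67
ee_pos: [462.6, -175.1, 242.4]
tcp_rot: [0.0, 0.998, -0.067, -0.0]
wrist_force: [1.0, -1.0, -0.5]
opening: 85.1
grasp_force: 0.0
```

```bash
cat > look.py <<'E'
from h import *
import sys
o=robot.get_obs();w,x,y,z=o["tcp_rot"];print(np.round(o["ee_pos"],1),"yaw",np.arctan2(2*(x*y+w*z),1-2*(y*y+z*z)),o["opening"],o["time"])
cv2.imwrite(f"pics/{sys.argv[1]}.png",robot.capture("wrist")[:,:,::-1])
for n,zz in (("hook_grip",75),("hook_blade",0)):
    print(n,[(round(d["score"],2),np.round(d["at"]),np.round(ray("wrist",d["at"],zz),1)) for d in robot.pinpoint("wrist",n)[:2]])
E
python3 look.py w1
```

```text
[ 462.6 -175.1  242.4] yaw -0.13414789187602547 85.06995696273773 2.6667
hook_grip [(0.56, array([272., 196.]), array([ 458.7, -166.9,   75. ]))]
hook_blade []
```

View pics/w1.png

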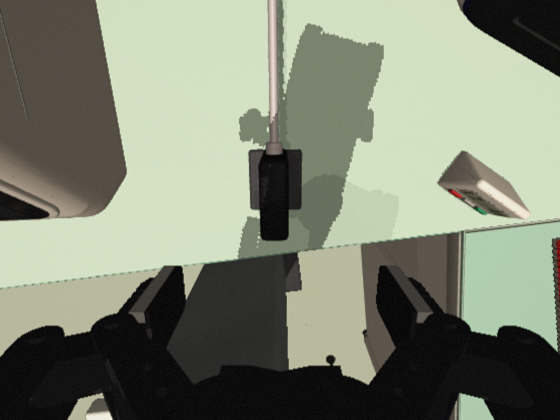

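The wrist view shows the handle top at columns 261-288 with its near end at row 240. The foot plate covers columns 250-302 and rows 150-210, and the rod runs up to (273,0).

```bash
python3 - <<'E'
from h import *
r=lambda u,v,z:np.round(ray("wrist",(u,v),z),1)
print("near end",r(261,240,100),r(288,240,100)); print("rod",r(274,140,60),r(273,2,60))
print("plate",r(250,209,8),r(301,209,8),r(250,151,8),r(301,151,8)); print("rodstart",r(274,150,60),r(274,150,100))
E
```

```text
near end [ 426.4 -152.9  100. ] [ 423.2 -177.   100. ]
rod [ 509.2 -175.7   60. ] [ 622.3 -190.8   60. ]
plate [ 430.3 -135.3    8. ] [ 422.3 -194.4    8. ] [ 496.6 -146.1    8. ] [ 489.  -202.2    8. ]
rodstart [ 499.9 -174.4   60. ] [ 504.4 -175.7  100. ]
```

>>> {"method": "apply_moves", "body": {"moves": [[[0, 0.02, -0.1, 0, 0, 0, -1], [0, 0.02, -0.2, 0, 0, 0, -1], [0, 0.02, -0.3, 0, 0, 0, -1], [0, 0.02, -0.4, 0, 0, 0, -1], [0, 0.02, -0.48, 0, 0, 0, -1], [0, 0.02, -0.55, 0, 0, 0, -1], [0, 0.02, -0.61, 0, 0, 0, -1], [0, 0.02, -0.66, 0, 0, 0, -1], [0, 0.02, -0.68, 0, 0, 0, -1], [0, 0.02, -0.68, 0, 0, 0, -1]]]}}

```text
time: 3.65
ee_pos: [462.4, -169.0, 71.3]
tcp_rot: [-0.0, 0.998, -0.066, -0.001]
wrist_force: [-0.2, 0.4, 0.6]
opening: 85.4
grasp_force: 0.0
```

>>> {"method": "apply_moves", "body": {"moves": [[[0, 0, 0, 0, 0, 0, 1], [0, 0, 0, 0, 0, 0, 1], [0, 0, 0, 0, 0, 0, 1], [0, 0, 0, 0, 0, 0, 1], [0, 0, 0, 0, 0, 0, 1], [0, 0, 0, 0, 0, 0, 1], [0, 0, 0, 0, 0, 0, 1], [0, 0, 0, 0, 0, 0, 1], [0, 0, 0, 0, 0, 0, 1], [0, 0, 0, 0, 0, 0, 1]]], "squeeze": 90}}

```text
time: 4.48
ee_pos: [463.6, -168.8, 73.0]
tcp_rot: [0.0, 0.998, -0.066, 0.001]
wrist_force: [-0.7, 0.2, 6.5]
opening: 25.1
grasp_force: 88.1
```

>>> {"method": "apply_moves", "body": {"moves": [[[0, 0, 0.05, 0, 0, 0, 1], [0, 0, 0.15, 0, 0, 0, 1], [0, 0, 0.27, 0, 0, 0, 1], [0, 0, 0.4, 0, 0, 0, 1], [0, 0, 0.53, 0, 0, 0, 1], [0, 0, 0.66, 0, 0, 0, 1], [0, 0, 0.79, 0, 0, 0, 1], [0, 0, 0.91, 0, 0, 0, 1], [0, 0, 0.98, 0, 0, 0, 1], [0, 0, 1, 0, 0, 0, 1]]]}}

```text
time: 5.32
ee_pos: [464.4, -169.0, 325.2]
tcp_rot: [0.001, 0.998, -0.066, 0.003]
wrist_force: [0.4, -0.5, -3.4]
opening: 24.6
grasp_force: 89.0
```

```bash
python3 look.py w2
```

```text
[ 464.4 -169.   325.2] yaw -0.13164673451464054 24.635164498245558 5.3167
hook_grip [(0.64, array([277., 291.]), array([ 311.7, -144.2,   75. ]))]
hook_blade []
```

View pics/w2.png

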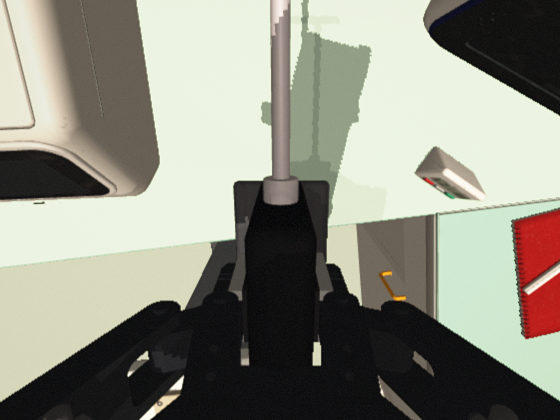

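The rod hangs level in the grip: collar at (281,190), rod running straight up the picture, and the foot plate square below. Next I carry it over the cycler.

>>> {"method": "apply_moves", "body": {"moves": [[[0, 0.05, 0, 0, 0, 0.01, 1], [0, 0.15, 0, 0, 0, 0.03, 1], [0.02, 0.26, 0, 0, 0, 0.05, 1], [0.03, 0.37, 0, 0, 0, 0.07, 1], [0.04, 0.48, 0, 0, 0, 0.1, 1], [0.04, 0.59, 0, 0, 0, 0.12, 1], [0.04, 0.7, 0, 0, 0, 0.15, 1], [0.04, 0.81, 0, 0, 0, 0.17, 1], [0.04, 0.9, 0, 0, 0, 0.19, 1], [0.04, 0.92, 0, 0, 0, 0.2, 1]]]}}

```text
time: 6.3
ee_pos: [471.6, 67.3, 320.5]
tcp_rot: [-0.002, 0.996, 0.089, -0.002]
wrist_force: [0.4, 0.9, -3.5]
opening: 24.9
grasp_force: 89.1
```

>>> {"method": "apply_moves", "body": {"moves": [[[-0.01, 0.05, 0, 0, 0, 0.01, 1], [-0.04, 0.15, 0, 0, 0, 0.03, 1], [-0.08, 0.26, 0, 0, 0, 0.05, 1], [-0.12, 0.37, 0, 0, 0, 0.08, 1], [-0.16, 0.48, 0, 0, 0, 0.11, 1], [-0.2, 0.59, 0, 0, 0, 0.14, 1], [-0.24, 0.7, 0, 0, 0, 0.17, 1], [-0.27, 0.81, 0, 0, 0, 0.2, 1], [-0.29, 0.9, 0, 0, 0, 0.22, 1], [-0.29, 0.91, 0, 0, 0, 0.22, 1]]]}}

```text
time: 7.13
ee_pos: [397.9, 293.8, 321.4]
tcp_rot: [-0.002, 0.968, 0.25, -0.001]
wrist_force: [0.3, -0.1, -2.8]
opening: 24.9
grasp_force: 89.2
```

```bash
python3 look.py w3; python3 - <<'E'
from h import *
for c in ("wrist","top"):
    if c=="top": robot.capture(c)
    for n in ("power_brick","guard"): print(c,n,[(round(d["score"],2),np.round(ray(c,d["at"],0),1)) for d in robot.pinpoint(c,n)[:2]])
E
```

```text
[397.9 293.8 321.4] yaw 0.5059718147401426 24.877671434535745 7.1333
hook_grip [(0.85, array([281., 292.]), array([263.1, 214.1,  75. ]))]
hook_blade []
wrist power_brick []
wrist guard []
top power_brick [(0.61, array([677.9, 441.9,   0. ]))]
top guard [(0.87, array([608.7, 442.1,   0. ]))]
```

View pics/w3.png

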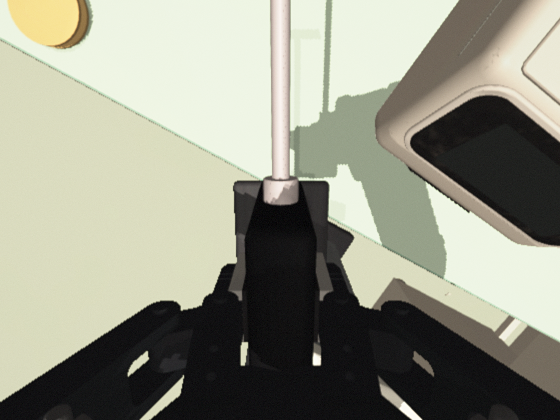

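>>> {"method": "apply_moves", "body": {"moves": [[[0, 0, -0.06, 0, 0, 0, 1], [0, 0, -0.15, 0, 0, 0, 1], [0, 0, -0.25, 0, 0, 0, 1], [0, 0, -0.35, 0, 0, 0, 1], [0, 0, -0.45, 0, 0, 0, 1], [0, 0, -0.55, 0, 0, 0, 1], [0, 0, -0.64, 0, 0, 0, 1], [0, 0, -0.72, 0, 0, 0, 1], [0, 0, -0.77, 0, 0, 0, 1], [0, 0, -0.77, 0, 0, 0, 1]]]}}

```text
time: 8.37
ee_pos: [399.8, 287.3, 127.6]
tcp_rot: [0.001, 0.969, 0.246, -0.002]
wrist_force: [-0.6, -0.7, -3.1]
opening: 25.3
grasp_force: 89.1
```

```bash
python3 - <<'E'
from h import *
o=robot.get_obs();print(np.round(o["ee_pos"],1),o["tcp_rot"],o["wrist_force"])
for c in ("side","top"):
    im=robot.capture(c); cv2.imwrite(f"pics/{c}1.png",im[:,:,::-1])
    for n,z in (("hook_blade",o["ee_pos"][2]-73),("power_brick",0)): print(c,n,[(round(d["score"],2),np.round(d["at"]),np.round(ray(c,d["at"],z),1)) for d in robot.pinpoint(c,n)[:2]])
im=cv2.imread("pics/side1.png")[160:310,90:290]; cv2.imwrite("pics/c3.png",cv2.resize(im,None,fx=4,fy=4,interpolation=cv2.INTER_CUBIC))
E
```

```text
[399.8 287.3 127.6] [ 0.00111932  0.96926731  0.24599783 -0.00216851] [-0.63974302 -0.73323451 -3.11069585]
side hook_blade [(0.7, array([187., 237.]), array([657.4, 447.1,  54.6])), (0.58, array([214., 246.]), array([580.4, 376.6,  54.6]))]
side power_brick [(0.55, array([192., 238.]), array([681.1, 433.2,   0. ]))]
top hook_blade [(0.64, array([205., 208.]), array([584.1, 396.6,  54.6]))]
top power_brick [(0.69, array([195., 191.]), array([663.6, 449.2,   0. ])), (0.2, array([360., 164.]), array([ 773.4, -212.5,    0. ]))]
```

View pics/c3.png

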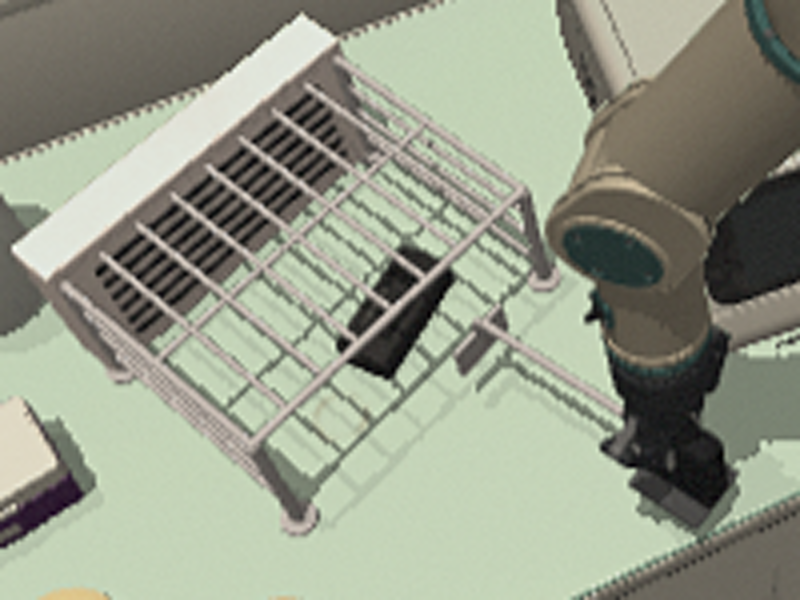

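The blade, at (480,345), is just in front of the guard and level. The brick hasn't moved. Next I slide the blade in over the brick and below the bars.

>>> {"method": "apply_moves", "body": {"moves": [[[0.05, 0.03, 0, 0, 0, 0, 1], [0.12, 0.07, 0, 0, 0, 0, 1], [0.19, 0.1, 0, 0, 0, 0, 1], [0.26, 0.14, 0, 0, 0, 0, 1], [0.33, 0.18, 0, 0, 0, 0, 1], [0.4, 0.22, 0, 0, 0, 0, 1], [0.47, 0.26, 0, 0, 0, 0, 1], [0.54, 0.29, 0, 0, 0, 0, 1], [0.57, 0.31, 0, 0, 0, 0, 1], [0.57, 0.31, 0, 0, 0, 0, 1]]]}}

```text
time: 9.5
ee_pos: [545.7, 367.5, 130.6]
tcp_rot: [-0.001, 0.969, 0.246, 0.002]
wrist_force: [-0.1, -0.1, -2.7]
opening: 24.8
grasp_force: 89.3
```

```bash
python3 - <<'E'
from h import *
o=robot.get_obs();print(np.round(o["ee_pos"],1),o["tcp_rot"],o["wrist_force"])
for c in ("side","top"):
    im=robot.capture(c); cv2.imwrite(f"pics/{c}2.png",im[:,:,::-1])
    for n,z in (("hook_blade",o["ee_pos"][2]-73),("power_brick",0)): print(c,n,[(round(d["score"],2),np.round(d["at"]),np.round(ray(c,d["at"],z),1)) for d in robot.pinpoint(c,n)[:2]])
im=np.hstack([cv2.resize(cv2.imread(f"pics/{n}2.png")[a:a+130,b:b+100],None,fx=4,fy=4,interpolation=cv2.INTER_CUBIC) for n,a,b in (("side",175,130),("top",125,145))]); cv2.imwrite("pics/c4.png",im)
E
```

```text
[545.7 367.5 130.6] [-6.87956154e-04  9.69244424e-01  2.46092084e-01  1.86021807e-03] [-0.09743575 -0.14062147 -2.73802533]
side hook_blade [(0.93, array([176., 224.]), array([722.2, 464. ,  57.6]))]
side power_brick [(0.67, array([188., 238.]), array([687.9, 444.6,   0. ]))]
top hook_blade [(0.53, array([188., 174.]), array([717.3, 465.9,  57.6]))]
top power_brick []
```

View pics/c4.png

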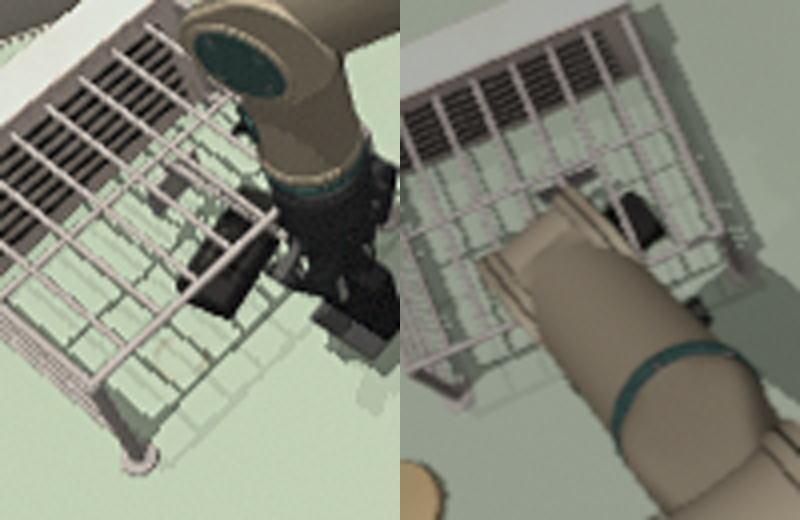

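The side view puts the blade at (175,185), clear behind the brick, whose far edge is near (235,215). Lowering it now.

>>> {"method": "apply_moves", "body": {"moves": [[[0.03, 0.02, 0, 0, 0, 0, 1], [0.03, 0.02, -0.03, 0, 0, 0, 1], [0.03, 0.02, -0.07, 0, 0, 0, 1], [0.03, 0.02, -0.11, 0, 0, 0, 1], [0.03, 0.02, -0.15, 0, 0, 0, 1], [0.03, 0.02, -0.18, 0, 0, 0, 1], [0.03, 0.02, -0.2, 0, 0, 0, 1], [0.03, 0.02, -0.21, 0, 0, 0, 1], [0.03, 0.02, -0.21, 0, 0, 0, 1], [0.03, 0.02, -0.21, 0, 0, 0, 1]]]}}

```text
time: 10.63
ee_pos: [550.9, 371.5, 77.4]
tcp_rot: [-0.0, 0.969, 0.247, 0.0]
wrist_force: [0.1, -0.1, -2.0]
opening: 25.2
grasp_force: 89.3
```

```bash
python3 - <<'E'
from h import *
o=robot.get_obs();print(np.round(o["ee_pos"],1),o["tcp_rot"],o["wrist_force"])
for c in ("side",):
    im=robot.capture(c)
    for n,z in (("hook_blade",0),("power_brick",0)): print(c,n,[(round(d["score"],2),np.round(d["at"]),np.round(ray(c,d["at"],z),1)) for d in robot.pinpoint(c,n)[:2]])
E
```

```text
[550.9 371.5  77.4] [-3.57011810e-05  9.69132890e-01  2.46538874e-01  1.51018703e-04] [ 0.07845326 -0.10977052 -2.01314693]
side hook_blade [(0.83, array([178., 227.]), array([747.8, 463.2,   0. ]))]
side power_brick [(0.61, array([189., 238.]), array([686.1, 440.2,   0. ]))]
```

>>> {"method": "apply_moves", "body": {"moves": [[[-0.03, -0.013, 0, 0, 0, 0, 1], [-0.06, -0.027, 0, 0, 0, 0, 1], [-0.09, -0.041, 0, 0, 0, 0, 1], [-0.12, -0.055, 0, 0, 0, 0, 1], [-0.15, -0.068, 0, 0, 0, 0, 1], [-0.18, -0.082, 0, 0, 0, 0, 1], [-0.21, -0.096, 0, 0, 0, 0, 1], [-0.24, -0.11, 0, 0, 0, 0, 1], [-0.27, -0.123, 0, 0, 0, 0, 1], [-0.3, -0.137, 0, 0, 0, 0, 1]]]}}

```text
time: 11.62
ee_pos: [475.5, 337.2, 77.6]
tcp_rot: [-0.0, 0.969, 0.247, 0.001]
wrist_force: [2.3, 0.2, -3.0]
opening: 25.3
grasp_force: 89.3
```

>>> {"method": "apply_moves", "body": {"moves": [[[-0.04, -0.018, 0, 0, 0, 0, 1], [-0.08, -0.037, 0, 0, 0, 0, 1], [-0.12, -0.055, 0, 0, 0, 0, 1], [-0.16, -0.073, 0, 0, 0, 0, 1], [-0.2, -0.091, 0, 0, 0, 0, 1], [-0.24, -0.11, 0, 0, 0, 0, 1], [-0.28, -0.128, 0, 0, 0, 0, 1], [-0.32, -0.146, 0, 0, 0, 0, 1], [-0.35, -0.16, 0, 0, 0, 0, 1], [-0.37, -0.17, 0, 0, 0, 0, 1]]]}}

```text
time: 12.45
ee_pos: [382.5, 294.5, 77.6]
tcp_rot: [-0.0, 0.969, 0.247, 0.0]
wrist_force: [1.7, 1.1, -2.1]
opening: 25.2
grasp_force: 89.4
```

```bash
cat > chk.py <<'E'
from h import *
o=robot.get_obs();print(np.round(o["ee_pos"],1),o["tcp_rot"],o["wrist_force"])
g=np.array([591,442]);x=np.array([.909,.416]);y=np.array([-.416,.909])
for c in ("side","top"):
    cv2.imwrite(f"pics/{c}3.png",robot.capture(c)[:,:,::-1])
    for n in ("hook_blade","power_brick"): 
        for d in robot.pinpoint(c,n)[:1]:
            p=ray(c,d["at"],0)[:2];print(c,n,round(d["score"],2),np.round(d["at"]),np.round(p),"guard",np.round([(p-g)@x,(p-g)@y]))
im=np.hstack([cv2.resize(cv2.imread(f"pics/{n}3.png")[a:a+130,b:b+100],None,fx=4,fy=4,interpolation=cv2.INTER_CUBIC) for n,a,b in (("side",190,160),("top",140,150))]); cv2.imwrite("pics/c5.png",im)
E
python3 chk.py
```

```text
[382.5 294.5  77.6] [-1.69485729e-04  9.69075979e-01  2.46762397e-01  1.92560141e-04] [ 1.742214    1.07770363 -2.10307009]
side hook_blade 0.91 [214. 258.] [568. 389.] guard [-43. -38.]
side power_brick 0.73 [218. 259.] [558. 378.] guard [-57. -45.]
top hook_blade 0.54 [203. 216.] [563. 414.] guard [-37. -14.]
top power_brick 0.94 [209. 223.] [535. 387.] guard [-74. -27.]
```

View pics/c5.png

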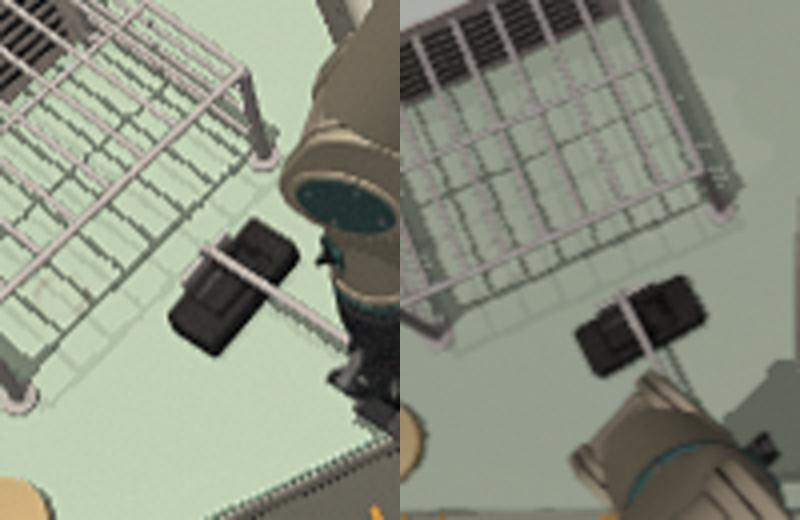

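The brick lies fully in front of the guard, at (235,290) in the side crop, with the blade behind it. Now I ease the blade off, lift, and carry the rod back.

>>> {"method": "apply_moves", "body": {"moves": [[[0.02, 0.01, 0, 0, 0, 0, 1], [0.02, 0.01, 0.04, 0, 0, 0, 1], [0.02, 0.01, 0.12, 0, 0, 0, 1], [0.02, 0.01, 0.24, 0, 0, 0, 1], [0.02, 0.01, 0.38, 0, 0, 0, 1], [0.02, 0.01, 0.52, 0, 0, 0, 1], [0.02, 0.01, 0.67, 0, 0, 0, 1], [0.02, 0.01, 0.82, 0, 0, 0, 1], [0.02, 0.01, 0.94, 0, 0, 0, 1], [0.02, 0.01, 1, 0, 0, 0, 1]]]}}

```text
time: 13.58
ee_pos: [389.4, 298.0, 332.3]
tcp_rot: [-0.002, 0.969, 0.246, 0.003]
wrist_force: [0.8, 1.1, -3.4]
opening: 24.8
grasp_force: 89.3
```

>>> {"method": "apply_moves", "body": {"moves": [[[0.02, -0.05, 0, 0, 0, -0.01, 1], [0.05, -0.15, 0, 0, 0, -0.03, 1], [0.09, -0.25, 0, 0, 0, -0.06, 1], [0.13, -0.35, 0, 0, 0, -0.09, 1], [0.17, -0.46, 0, 0, 0, -0.12, 1], [0.21, -0.57, 0, 0, 0, -0.15, 1], [0.25, -0.68, 0, 0, 0, -0.17, 1], [0.29, -0.79, 0, 0, 0, -0.19, 1], [0.32, -0.88, 0, 0, 0, -0.21, 1], [0.33, -0.91, 0, 0, 0, -0.22, 1]]]}}

```text
time: 14.42
ee_pos: [470.7, 63.6, 326.3]
tcp_rot: [0.002, 0.997, 0.08, -0.001]
wrist_force: [-0.1, -0.5, -2.5]
opening: 24.6
grasp_force: 89.3
```

>>> {"method": "apply_moves", "body": {"moves": [[[0, -0.05, 0, 0, 0, -0.01, 1], [-0.01, -0.15, 0, 0, 0, -0.03, 1], [-0.01, -0.26, 0, 0, 0, -0.05, 1], [-0.01, -0.37, 0, 0, 0, -0.08, 1], [-0.01, -0.48, 0, 0, 0, -0.11, 1], [-0.01, -0.59, 0, 0, 0, -0.14, 1], [-0.01, -0.7, 0, 0, 0, -0.17, 1], [-0.01, -0.81, 0, 0, 0, -0.19, 1], [-0.01, -0.9, 0, 0, 0, -0.2, 1], [-0.01, -0.93, 0, 0, 0, -0.2, 1]]]}}

```text
time: 15.25
ee_pos: [466.8, -166.7, 326.8]
tcp_rot: [0.001, 0.998, -0.068, -0.001]
wrist_force: [0.6, -0.5, -2.9]
opening: 24.9
grasp_force: 89.3
```

```bash
python3 chk.py
```

```text
[ 466.8 -166.7  326.8] [ 9.89780220e-04  9.97664705e-01 -6.82907189e-02 -7.31149121e-04] [ 0.5615737  -0.48455408 -2.93831612]
side hook_blade 0.57 [351. 132.] [ 873. -365.] guard [ -79. -851.]
side power_brick 0.92 [220. 261.] [548. 377.] guard [-67. -41.]
top hook_blade 0.59 [368. 170.] [ 746. -244.] guard [-144. -688.]
top power_brick 0.92 [212. 223.] [533. 378.] guard [-80. -34.]
```

>>> {"method": "apply_moves", "body": {"moves": [[[-0.01, -0.01, -0.08, 0, 0, 0, 1], [-0.01, -0.01, -0.2, 0, 0, 0, 1], [-0.01, -0.01, -0.32, 0, 0, 0, 1], [-0.01, -0.01, -0.45, 0, 0, 0, 1], [-0.01, -0.01, -0.58, 0, 0, 0, 1], [-0.01, -0.01, -0.71, 0, 0, 0, 1], [-0.01, -0.01, -0.82, 0, 0, 0, 1], [-0.01, -0.01, -0.91, 0, 0, 0, 1], [-0.01, -0.01, -0.95, 0, 0, 0, 1], [-0.01, -0.01, -0.96, 0, 0, 0, 1]]]}}

```text
time: 16.38
ee_pos: [465.1, -163.9, 85.8]
tcp_rot: [-0.001, 0.998, -0.065, -0.002]
wrist_force: [0.2, 0.2, -3.5]
opening: 25.1
grasp_force: 89.4
```

>>> {"method": "apply_moves", "body": {"moves": [[[0, 0, -0.005, 0, 0, 0, 1], [0, 0, -0.01, 0, 0, 0, 1], [0, 0, -0.015, 0, 0, 0, 1], [0, 0, -0.02, 0, 0, 0, 1], [0, 0, -0.025, 0, 0, 0, 1], [0, 0, -0.03, 0, 0, 0, 1], [0, 0, -0.035, 0, 0, 0, 1], [0, 0, -0.04, 0, 0, 0, 1], [0, 0, -0.044, 0, 0, 0, 1], [0, 0, -0.044, 0, 0, 0, 1]]]}}

```text
time: 17.22
ee_pos: [465.6, -165.3, 76.1]
tcp_rot: [-0.0, 0.998, -0.066, -0.0]
wrist_force: [0.4, 0.2, -3.6]
opening: 25.3
grasp_force: 89.4
```

Still carrying the rod's weight, so I lower a little further until it makes contact.

>>> {"method": "apply_moves", "body": {"moves": [[[0, 0, -0.003, 0, 0, 0, 1], [0, 0, -0.006, 0, 0, 0, 1], [0, 0, -0.009, 0, 0, 0, 1], [0, 0, -0.012, 0, 0, 0, 1], [0, 0, -0.014, 0, 0, 0, 1], [0, 0, -0.014, 0, 0, 0, 1], [0, 0, -0.014, 0, 0, 0, 1], [0, 0, -0.014, 0, 0, 0, 1], [0, 0, -0.014, 0, 0, 0, 1], [0, 0, -0.014, 0, 0, 0, 1]]]}}

```text
time: 18.05
ee_pos: [465.8, -165.4, 73.0]
tcp_rot: [0.0, 0.998, -0.066, 0.0]
wrist_force: [-1.4, 0.6, 2.4]
opening: 25.1
grasp_force: 89.8
```

Contact. Open slowly, then rise straight up.

>>> {"method": "apply_moves", "body": {"moves": [[[0, 0, 0, 0, 0, 0, 0.2], [0, 0, 0, 0, 0, 0, 0], [0, 0, 0, 0, 0, 0, -0.4], [0, 0, 0, 0, 0, 0, -0.8], [0, 0, 0, 0, 0, 0, -1], [0, 0, 0, 0, 0, 0, -1], [0, 0, 0, 0, 0, 0, -1], [0, 0, 0, 0, 0, 0, -1], [0, 0, 0, 0, 0, 0, -1], [0, 0, 0, 0, 0, 0, -1]]]}}

```text
time: 18.88
ee_pos: [465.8, -165.4, 72.8]
tcp_rot: [0.0, 0.998, -0.066, 0.0]
wrist_force: [0.5, 0.0, 0.4]
opening: 85.5
grasp_force: 0.0
```

>>> {"method": "apply_moves", "body": {"moves": [[[0, 0, 0.04, 0, 0, 0, -1], [0, 0, 0.1, 0, 0, 0, -1], [0, 0, 0.18, 0, 0, 0, -1], [0, 0, 0.28, 0, 0, 0, -1], [0, 0, 0.4, 0, 0, 0, -1], [0, 0, 0.52, 0, 0, 0, -1], [0, 0, 0.62, 0, 0, 0, -1], [0, 0, 0.68, 0, 0, 0, -1], [0, 0, 0.68, 0, 0, 0, -1], [0, 0, 0.68, 0, 0, 0, -1]]]}}

```text
time: 19.72
ee_pos: [466.1, -165.4, 244.0]
tcp_rot: [0.0, 0.998, -0.066, 0.001]
wrist_force: [-0.5, -0.8, -0.5]
opening: 85.2
grasp_force: 0.0
```

```bash
python3 look.py w4; python3 chk.py
```

```text
[ 466.1 -165.4  244. ] yaw -0.13168405510329767 85.15077701436324 19.7167
hook_grip [(0.97, array([280., 200.]), array([ 456.9, -164.4,   75. ]))]
hook_blade []
[ 464.9 -165.1  242. ] [-2.43215660e-04  9.97831452e-01 -6.58124075e-02 -1.03024709e-03] [0.28486289 0.11417316 0.29754739]
side hook_blade 0.92 [344. 179.] [ 665. -205.] guard [-202. -618.]
side power_brick 0.86 [218. 261.] [552. 380.] guard [-61. -40.]
top hook_blade 0.83 [356. 187.] [ 676. -190.] guard [-186. -610.]
top power_brick 0.56 [208. 224.] [529. 393.] guard [-77. -19.]
```

View pics/w4.png

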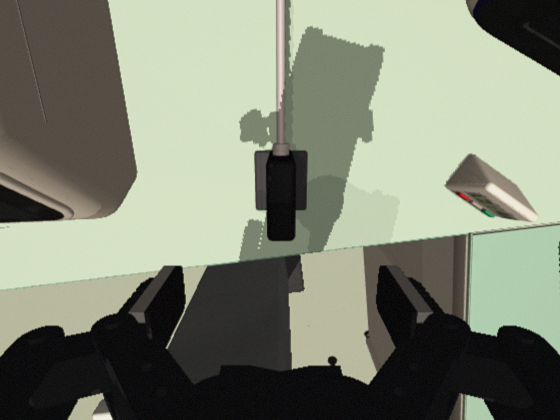

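The rod stands upright in its old place, with the handle at (280,195), foot plate flat, and the gripper clear of it. Handing in.

```bash
python3 -c "
from plant import robot
print(robot.finish_job())"
```

```text
the job is handed in; nothing more can be done
None
```

The job is handed in: the power supply lies in front of the guard, its middle about 60–80 mm out, and the rod stands upright within about 6 mm of where I took it, with the gripper clear; the hand-in returned no verdict.

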